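# Third hand for a battery retaining bracket

### The job

Be the third hand while I screw down the battery: pick up the aluminium retaining bracket, lay its foot plate on the two white slotted pads of the open chassis with its flange flush along the near end of the blue battery pack, and push bracket and pack straight towards the sprung contact block. Keep pressing steadily for at least two seconds with about 10 N at the contacts, which brings the bracket's two screw holes over the slots in the pads, without driving the springs to their stop, and leave the other things on the mat alone. Finish while still holding the bracket pressed there; do not let go.

Things in the scene. Friction and masses are not known exactly. Their poses are not given: they have to be found in the camera images.
- chassis: Open grey chassis, fixed on a grey mat 36 mm above the bench (z = 0.036). Origin on the mat plane; +x points from its open near side to the contact block, +y left. Pan x -108 to 120 mm, floor 3 mm. Battery guide rails: x -16 to 36, inner faces y = +-32, tops 15 mm above the mat. Two white bracket pads: x -104 to -18, |y| 38 to 62, tops 8 mm above the mat. Transformer 42 mm tall at the far left.
- contact_block (a joint): Travel of the sprung contact block in m along the chassis' +x: 0 = free, 0.012 = springs at their stop. The springs push back with 2.4 N at 0 plus 1.2 N per mm (10 N at 6.3 mm; 6 N at 3.0 mm; 14 N at 9.7 mm).
- contact_face (a point): Orange face of the contact block, 50 mm wide, 20 mm tall, with two brass contacts. The point is the middle of the face that meets the pack, 22 mm above the mat; it moves with the block and lies at x = 36 mm of the chassis when free.
- pack: Blue battery pack with black ends, 68 (x) x 60 (y) x 34 mm, about 0.35 kg, loose on the chassis floor between the guide rails (2 mm play each side), brass terminals (+x end) towards the contact block and 2 to 10 mm short of it. Origin: centre of its underside, 3 mm above the mat; top 37 mm above the mat; near end at its x = -34 mm.
- bracket: Loose aluminium bracket, 0.14 kg, on the mat. Foot plate 52 (x) x 116 (y) x 5 mm; origin: centre of its underside. At +x an upright flange, x 20 to 26 mm, 60 mm wide, top 27 mm above the underside; its black rubber front (x = 26) goes against the pack. Grip rib: x -26 to -14, y +-14 mm, top 40 mm above the underside, 34 mm clear of the flange; gripped low on the rib it tips least when pushed.
- grip_rib (a point): Middle of the bracket's grip rib, 28 mm above the underside, at x = -20 mm of the bracket.
- hole_a (a point): Lower mouth of the bracket's 6.5 mm screw hole at x = 0, y = +50 mm of the bracket.
- hole_b (a point): Lower mouth of the bracket's 6.5 mm screw hole at x = 0, y = -50 mm of the bracket.
- slot_a (a point): Centre of the slot in the left pad, at its top face: chassis x = -51.7 mm, y = +50 mm, 8 mm above the mat. The slot is 16 mm long along x and 10 mm wide. The axes are the chassis'. The pads are of slippery plastic (friction about 0.15).
- slot_b (a point): Centre of the same slot in the right pad: chassis x = -51.7 mm, y = -50 mm.
- screwdriver_yellow: Bystander: yellow screwdriver, 162 mm long, lying on the mat in front of the chassis. Origin: middle of its underside.
- screw_cup: Bystander: red cup, 65 mm wide, 50 mm tall, at the near right. Origin: middle of its underside.
- tape_blue: Bystander: roll of blue tape, 60 mm wide, 28 mm tall, at the far right. Origin: middle of its underside.

How it is judged:
By the outcome, as a careful person would: the job done as asked, in the order asked, and still so for the second after the job is handed in, while the arm keeps its last pose, push and grip.
It also fails if it takes over 51 s, if anything falls off the work surface, if the arm or the gripper's body presses on something with over 40 N, if the wrist force passes 120 N, or if a joint passes its speed limit or range.

### The arm

A 6-joint arm with a two-finger parallel gripper is mounted at the origin on a cart in front of the work surface, level with it; the furniture and walls round the work are solid. World frame = base frame: x ahead of the robot, y to its left, z up, the work surface at z = 0. Lengths are in mm, angles in rad, forces in N, time in s.
With the tool pointing down it reaches from about 350 to 775 mm from the base axis. Payload 7.3 kg.
Tool frame: the origin (TCP) lies at the very end of the fingers, on their centre line; the grasp point (between the pads) lies 19 mm behind it; z points along the fingers, x is the direction in which the jaws open and shut, and the axes are right-handed (so a half turn about z gives the same grasp; the last joint's range is limited). The gripper opens to 92 mm and grips with 3 to 60 N. Pads are 19 mm wide; open, the fingers measure 130 mm over their backs; the gripper's body (75 mm by 190 mm) begins 47 mm behind the grasp point.
Start: joints at [-0.146, 0.342, 1.524, -0, 1.275, -0.146], TCP at [525.019, 0.019, 226.741] pointing down, gripper open.
Joint ranges: [-2.53, 2.53], [-0.77, 2.02], [0.04, 2.7], [-1, 4.14], [0.28, 2.66], [-3.11, 3.11]. Speed limits (rad/s): [2.57, 2.57, 3.14, 3.14, 3.14, 3.14].

### API

Orientations are given as [roll, pitch, yaw] about the fixed x, y, z axes, in that order (R = Rz(yaw) Ry(pitch) Rx(roll)).
In Python, from plant import bot, capture, camera_params gives the robot as it stands.
- The arm moves only by the shell command python3 -m jog 'ROWS' [OPENING]. ROWS is a JSON object of lists of equal length, an entry for each row: "xyz": the shift along the world's x, y, z as a fraction of full scale, a list of three; "angular": the turn, a rotation vector about the world's x, y, z as a fraction of full scale, a list of three. In form: {"xyz": [[x, y, z], ...], "angular": [[wx, wy, wz], ...]}. A call has 1 to 10 rows; each row shifts and turns the pose as measured when the row begins; what a row does not reach is not made up. Full scale, the value 1, is 2 cm for a shift and 6 degrees for a turn. A row lasts 1/10 s, in which the tool goes at most 50 mm and 8.59 degrees, less where a joint would pass 70% of its speed; a pose out of reach is approached as far as the arm can. A call with a number of a shift or a turn outside -1 to 1 is refused whole. A call with a gripper value outside its range is refused whole. OPENING is the closure, from -1 (fully open) to 1 (shut), set as the call begins (- or left out, the last holds). The fingers move at their own pace and stop on an object; the grip force is fixed at half the most. Time passes only in rows, so rows that do not move let the fingers close. It gives the time, the measured TCP pose, the force and the opening at its end, in the units of the state.
- bot.get_obs(): the state, without advancing time (a new reading comes with each control period).
- capture(name): name is "scene" or "side" or "wrist"; returns the picture (480x640x3 uint8, red, green, blue); there is no depth.
- camera_params(name): a dict with "fx", "fy", "cx", "cy" (pixels), "rvec" (rotation vector, rad) and "tvec" (3), from world to camera coordinates, as OpenCV has them. Camera axes: x right, y down, z forward; pixel columns grow to the right and rows downward; lengths in mm; the calibration is good to about 2 mm. The wrist camera is an equidistant fisheye: a pixel r from the principal point sees the ray r / f radians off the axis. A picture is of the moment at which its call begins: read the wrist's pose just before it. camera_params takes no time and is no camera call; for the wrist camera it gives the pose at the moment of the call.
- bot.close_job(): hands the job in, once; it reports no verdict.
The state is a dict: "time": time; "joint_positions": joint angles; "dq": joint speeds; "tau": joint torques, N m; "tool_pos": TCP position; "tcp_rot": TCP orientation; "contact_force": force on the tool from outside, world axes, zero at the start; "moment": the same for the moment, N m; "grip_width": finger opening in mm.
Only numpy, scipy, OpenCV 4.12 (cv2) and the standard library are available. Lean on these libraries where they do the work, as an engineer would, in place of code of your own. Each camera call takes 0.05 s, during which the arm holds its last target.

## Working session

There is one attempt and no reset: what is moved stays moved. The work goes in short steps, Python scripts to look and compute and a shell command to move; the robot and the scene stay as the last step left them, time stands still between calls to the robot, and variables do not carry over. Pictures are saved under pics/ and viewed, and the job is handed in when it is done.

```bash
mkdir -p pics; ls
python3 - <<'E'
from plant import bot, capture, camera_params
import cv2
o=bot.get_obs(); print(o)
for n in ("scene","side","wrist"):
    p=camera_params(n); print(n,p)
    cv2.imwrite(f"pics/{n}0.png",capture(n)[:,:,::-1])
E
```

```text
pics
{'time': 0.0, 'joint_positions': array([-1.46029409e-01,  3.42705478e-01,  1.52506141e+00,  3.37340939e-06,
        1.27543472e+00, -1.45983989e-01]), 'dq': array([-0.00037936, -0.00046844,  0.00032273, -0.00010981,  0.0015121 ,
       -0.00118128]), 'tau': array([ 7.61924657e-04, -4.31245601e+01, -2.44219762e+01,  7.17750052e-02,
        5.59406646e-02, -1.04314388e-04]), 'tool_pos': array([5.24560380e+02, 7.25140515e-02, 2.26038447e+02]), 'tcp_rot': array([-3.14135541e+00,  1.59136524e-03, -4.62161020e-05]), 'contact_force': array([-0.63024899,  0.23685501, -0.13304362]), 'moment': array([-0.04203857,  0.03372074,  0.0157968 ]), 'grip_width': 91.9159366738982}
scene {'fx': 483.137641229343, 'fy': 483.137641229343, 'cx': 317.70922727623304, 'cy': 239.8226462929402, 'rvec': array([ 0.6047231 , -2.5701435 ,  1.32816048]), 'tvec': array([353.36581341, 299.55120167, 579.97194818])}
side {'fx': 532.3763580275511, 'fy': 532.3763580275511, 'cx': 317.8651660481197, 'cy': 243.74523669534227, 'rvec': array([ 0.06853204, -2.63845651,  1.65764036]), 'tvec': array([503.58838811, 206.48500048, 682.22676481])}
wrist {'fx': 371.64829954431775, 'fy': 371.64829954431775, 'cx': 316.1438447458315, 'cy': 244.891261940491, 'rvec': array([-2.88999271e+00,  1.70439661e-03,  8.19051369e-04]), 'tvec': array([-524.56585844,  -29.78283955,  388.62574211])}
```

View pics/scene0.png

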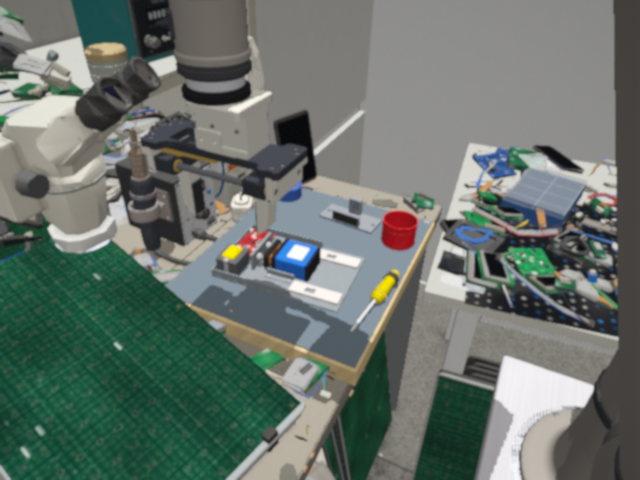

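View pics/side0.png

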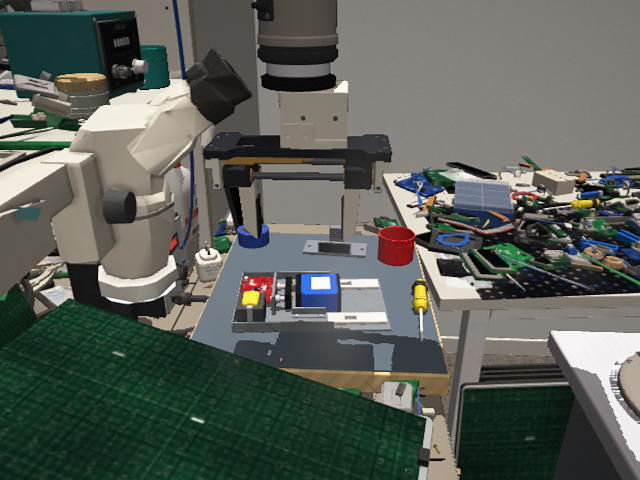

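View pics/wrist0.png

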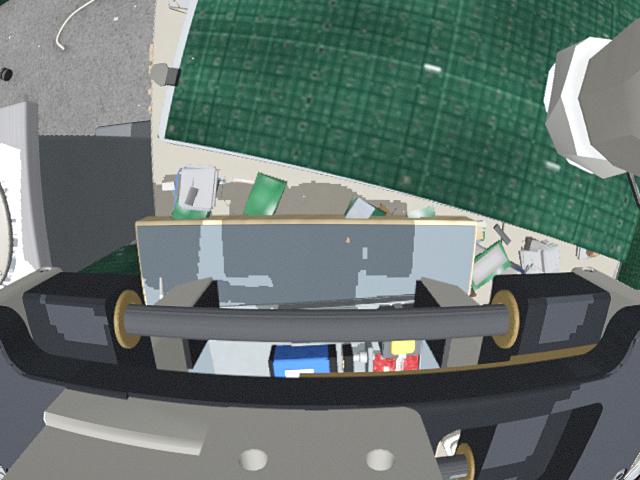

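```bash
cat > h.py <<'E'
import numpy as np, cv2
from plant import bot, capture, camera_params
def Rt(p): return cv2.Rodrigues(np.array(p['rvec'],float))[0], np.array(p['tvec'],float)
def cast(p,uv,z,fish=False):
    R,t=Rt(p); u=(uv[0]-p['cx'])/p['fx']; v=(uv[1]-p['cy'])/p['fy']
    if fish:
        r=np.hypot(u,v); s=np.sin(r)/max(r,1e-9); d=np.array([u*s,v*s,np.cos(r)])
    else: d=np.array([u,v,1.])
    c=-R.T@t; d=R.T@d
    return c+d*(z-c[2])/d[2]
def proj(p,X,fish=False):
    R,t=Rt(p); q=R@np.array(X,float)+t
    if fish:
        r=np.arctan2(np.hypot(q[0],q[1]),q[2]); n=max(np.hypot(q[0],q[1]),1e-9)
        return np.array([p['cx']+p['fx']*r*q[0]/n,p['cy']+p['fy']*r*q[1]/n])
    return np.array([p['cx']+p['fx']*q[0]/q[2],p['cy']+p['fy']*q[1]/q[2]])
def zoom(img,x0,y0,x1,y1,f,name):
    im=cv2.resize(img[y0:y1,x0:x1],None,fx=f,fy=f,interpolation=cv2.INTER_CUBIC)
    cv2.imwrite(name,im)
E
python3 - <<'E'
from h import *
s=cv2.imread('pics/side0.png'); c=cv2.imread('pics/scene0.png')
zoom(s,220,220,440,340,3.6,'pics/sz.png'); zoom(c,180,170,440,340,3,'pics/cz.png')
for n in ('scene','side','wrist'):
    R,t=Rt(camera_params(n)); print(n,-R.T@t,R[2])
E
```

```text
scene [199.70085821 426.70164206 573.59485447] [ 0.34314458 -0.73696612 -0.58235105]
side [477.58009274 549.78599597 480.96080125] [ 0.04444265 -0.8997971  -0.4340392 ]
wrist [524.83503127  67.25438631 383.67970668] [-4.90226434e-04 -2.48983721e-01 -9.68507546e-01]
```

View pics/sz.png

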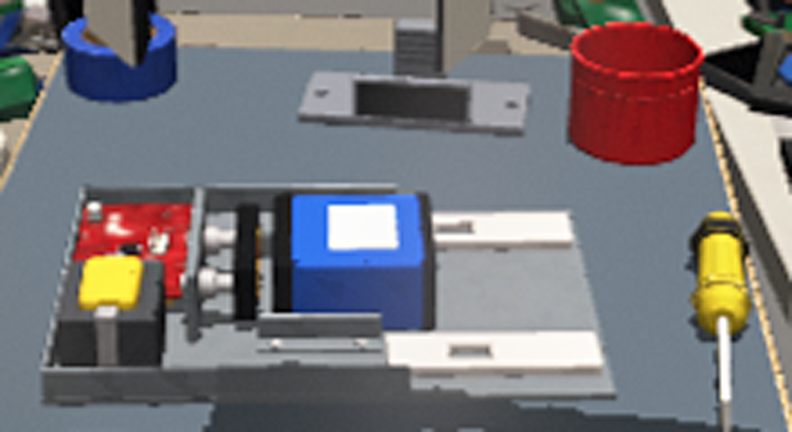

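View pics/cz.png

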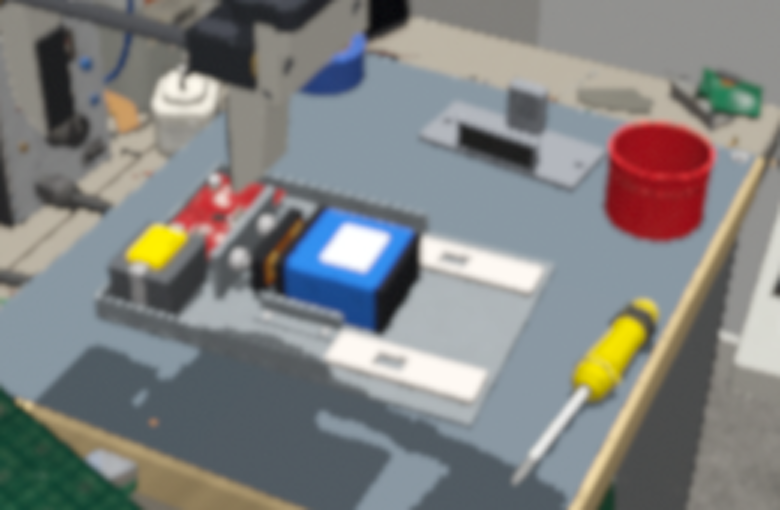

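Run:
```python
from h import *
s=cv2.cvtColor(cv2.imread('pics/side0.png'),6).astype(float); c=cv2.cvtColor(cv2.imread('pics/scene0.png'),6).astype(float)
def blob(im,u,v,r=(5,4)):
    u0,v0=round(u),round(v); w=im[v0-r[1]:v0+r[1]+1,u0-r[0]:u0+r[0]+1]
    b=np.median(w); k=np.clip(b-w-8,0,None); yy,xx=np.mgrid[-r[1]:r[1]+1,-r[0]:r[0]+1]
    return np.array([u0+(k*xx).sum()/k.sum(), v0+(k*yy).sum()/k.sum()]),k.sum()
S=lambda x,y:(220+x/3.6,220+y/3.6); C=lambda x,y:(180+x/3,170+y/3)
for n,im,pts in (('side',s,dict(ha=S(321,93),hb=S(511,104),sa=S(470,351),sb=S(455,227))),
                 ('scene',c,dict(h1=C(449,133),h2=C(575,165),sa=C(390,360),sb=C(455,258)))):
    p=camera_params(n)
    for k,uv in pts.items():
        q,w=blob(im,*uv); print(n,k,uv,q.round(1),round(w),cast(p,q,41 if k[0]=='h' else 44-1).round(1))
p=camera_params('side')
for k,uv,z in (('pl_front_l',S(300,116),41),('pl_fr',S(525,125),41),('bl',S(317,72),41),('br',S(530,85),41),('padnear corner',S(605,371),44),('padnear c2',S(600,334),44),('padfar c',S(575,243),44),('padfar c2',S(568,212),44),('pack top near',S(435,262),73),('pack top far',S(428,196),73),('pack top l near',S(275,258),73),('pack top l far',S(278,196),73),('rib',S(396,20),76)):
    print(k,cast(p,uv,z).round(1))
```

```text
side ha (309.1666666666667, 245.83333333333334) [306.9 244.6] 547 [ 543.2 -357.3   41. ]
side hb (361.94444444444446, 248.88888888888889) [364.8 249.2] 865 [ 434.  -343.9   41. ]
side sa (350.55555555555554, 317.5) [350.9 318. ] 2193 [ 461.3 -109.5   43. ]
side sb (346.3888888888889, 283.05555555555554) [346.  283.8] 1781 [ 468.8 -209.5   43. ]
scene h1 (329.66666666666663, 214.33333333333334) [333.5 215. ] 2439 [ 522.9 -340.6   41. ]
scene h2 (371.66666666666663, 225.0) [375.2 227.1] 628 [ 431.8 -338.8   41. ]
scene sa (310.0, 290.0) [309.5 289.7] 928 [ 462.8 -111.4   43. ]
scene sb (331.66666666666663, 256.0) [330.9 256.1] 815 [ 469.3 -210.4   43. ]
pl_front_l [ 547.6 -324.9   41. ]
pl_fr [ 432.8 -321.    41. ]
bl [ 542.4 -377.9   41. ]
br [ 428.7 -368.1   41. ]
padnear corner [407.7 -97.9  44. ]
padnear c2 [ 407.9 -124.9   44. ]
padfar c [ 414.3 -198.9   44. ]
padfar c2 [ 416. -227.   44.]
pack top near [ 476.9 -130.6   73. ]
pack top far [ 480.6 -186.4   73. ]
pack top l near [ 543.  -130.2   73. ]
pack top l far [ 546.2 -182.8   73. ]
rib [ 500.2 -370.    76. ]
```

```bash
python3 -m jog '{"xyz":[[-0.1,-0.9,-0.1],[-0.1,-0.9,-0.1],[-0.1,-0.9,-0.1],[-0.1,-0.9,-0.1],[-0.1,-0.9,-0.1],[-0.1,-0.9,-0.1],[-0.1,-0.9,-0.1],[-0.1,-0.9,-0.1],[-0.1,-0.9,-0.1],[-0.1,-0.9,-0.1]],"angular":[[0,0,0.75],[0,0,0.75],[0,0,0.75],[0,0,0.75],[0,0,0.75],[0,0,0.75],[0,0,0.75],[0,0,0.75],[0,0,0.75],[0,0,0.75]]}' -1
```

```text
time: 1.15
tool_pos: [502.1, -183.7, 202.8]
tcp_rot: [-3.136, 0.005, 0.821]
contact_force: [0.1, -0.4, 0.5]
grip_width: 92.2
```

Run:
```python
from h import *
import json
for n in ("side","wrist"):
    p=camera_params(n); im=capture(n)[:,:,::-1]; cv2.imwrite(f"pics/{n}1.png",im)
    json.dump({k:np.array(v).tolist() for k,v in p.items()},open(f'pics/{n}1.json','w'))
    if n=='side': zoom(im,280,210,400,270,6,'pics/sz1.png')
```

```text
(no output)
```

View pics/sz1.png

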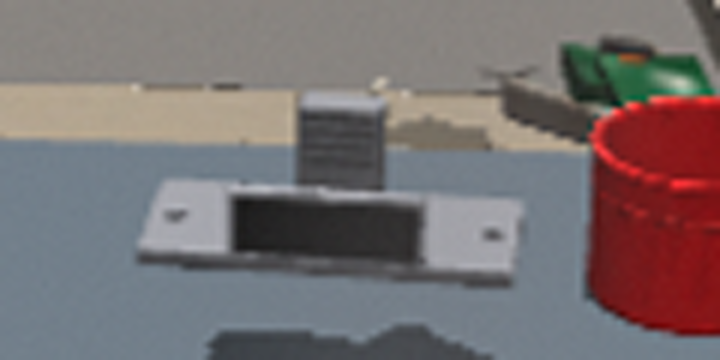

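View pics/wrist1.png

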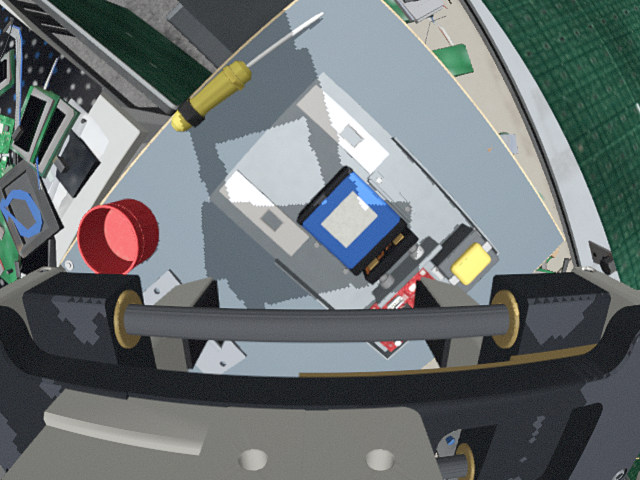

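Run:
```python
from h import *
import json
im=cv2.imread('pics/wrist1.png')
zoom(im,200,60,460,300,3,'pics/wz1.png'); zoom(im,120,240,270,380,5,'pics/wz1b.png')
p=camera_params('side')
for k,uv,z in (('h1',(176,214.5),41),('h2',(493,234),41),('ribtopL',(300,101),76),('ribtopR',(385,106),76),('ribbacktopL',(303,91),76),('ribbackR',(384,95),76),('ctl',(164,180),41),('ctr',(525,201),41),('cbl',(138,252),41),('cbr',(514,274),41),('flL',(234,198),63),('flR',(422,204),63)):
    print(k,cast(p,(280+uv[0]/6,210+uv[1]/6),z).round(1))
```

```text
h1 [ 538.3 -352.7   41. ]
h2 [ 438.9 -344.3   41. ]
ribtopL [ 500. -364.   76.]
ribtopR [ 473.4 -361.6   76. ]
ribbacktopL [ 499.3 -371.8   76. ]
ribbackR [ 473.8 -370.1   76. ]
ctl [ 543.8 -377.8   41. ]
ctr [ 428.2 -368.6   41. ]
cbl [ 548.2 -325.7   41. ]
cbr [ 433.2 -317.2   41. ]
flL [ 518.5 -319.9   63. ]
flR [ 461.7 -318.9   63. ]
```

View pics/wz1.png

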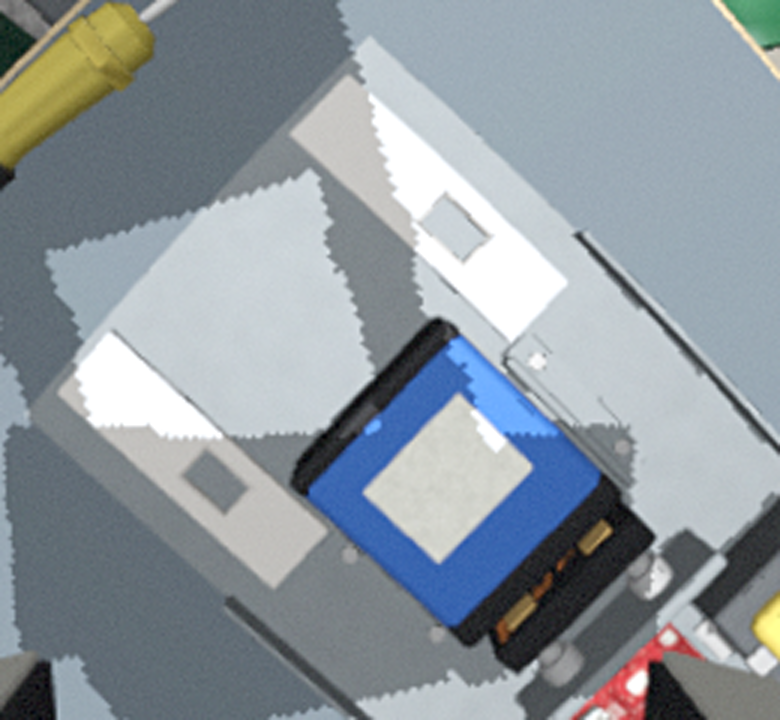

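View pics/wz1b.png

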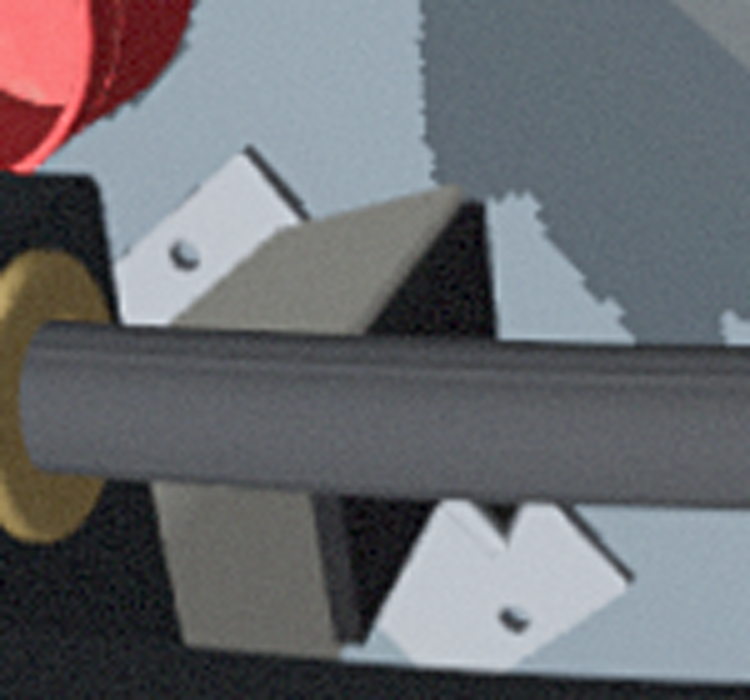

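Run:
```python
from h import *
import json
p=json.load(open('pics/wrist1.json'))
def A(x,y,z): return cast(p,(200+x/3,60+y/3),z,True).round(1)
def B(x,y,z): return cast(p,(120+x/5,240+y/5),z,True).round(1)
print('h2',B(185,254,41),'h1',B(515,618,41))
a=A(455,227,43);b=A(215,481,43);print('sa',a,'sb',b,np.linalg.norm(a-b), np.arctan2(-(a-b)[0],(a-b)[1]))
print('pack near top L/R',A(442,322,73),A(296,478,73),'far',A(612,482,73),A(465,640,73))
print('face top edge(z36+32)', A(640,535,68),A(500,662,68))
print('pad near corners',A(350,75,44),A(290,132,44),A(112,332,44),A(58,390,44))
```

```text
h2 [ 439.7 -343.2   41. ] h1 [ 539.2 -352.2   41. ]
sa [ 462.3 -109.4   43. ] sb [ 469.1 -209.5   43. ] 100.33070317704346 0.0678278594563951
pack near top L/R [ 477.4 -131.3   73. ] [ 481.7 -186.8   73. ] far [ 539.2 -125.7   73. ] [ 545.3 -183.8   73. ]
face top edge(z36+32) [ 557.5 -129.    68. ] [ 558.6 -181.6   68. ]
pad near corners [ 410.4 -101.5   44. ] [ 411.1 -125.    44. ] [ 417.2 -200.8   44. ] [ 417.9 -224.3   44. ]
```

```bash
python3 -m jog '{"xyz":[[-0.08,-0.92,-0.35],[-0.08,-0.92,-0.35],[-0.08,-0.92,-0.35],[-0.08,-0.92,-0.35],[-0.08,-0.92,-0.35],[-0.08,-0.92,-0.35],[-0.08,-0.92,-0.35],[-0.08,-0.92,-0.35],[-0.08,-0.92,-0.35],[-0.08,-0.92,-0.35]],"angular":[[0,0,0.63],[0,0,0.63],[0,0,0.63],[0,0,0.63],[0,0,0.63],[0,0,0.63],[0,0,0.63],[0,0,0.63],[0,0,0.63],[0,0,0.63]]}' 0.39
python3 -m jog '{"xyz":[[0,0,0]],"angular":[[0,0,0]]}'
```

```text
time: 2.25
tool_pos: [487.6, -365.5, 130.1]
tcp_rot: [-3.134, -0.0, 1.488]
contact_force: [-0.0, -0.2, -0.4]
grip_width: 27.8
time: 2.35
tool_pos: [487.1, -366.3, 128.8]
tcp_rot: [-3.133, -0.001, 1.486]
contact_force: [-0.4, -0.3, -0.2]
grip_width: 28.2
```

```bash
python3 -m jog '{"xyz":[[0,-0.08,-0.8],[0,0,-0.2]],"angular":[[-0.01,-0.08,0],[0,0,0]]}'
python3 - <<'E'
from h import *
im=capture("side")[:,:,::-1]; cv2.imwrite('pics/side2.png',im); zoom(im,270,190,410,280,5.5,'pics/sz2.png')
im=capture("wrist")[:,:,::-1]; cv2.imwrite('pics/wrist2.png',im)
E
```

```text
time: 2.55
tool_pos: [487.9, -366.3, 108.9]
tcp_rot: [3.141, -0.002, 1.481]
contact_force: [-0.5, -0.9, -0.1]
grip_width: 27.8
```

View pics/sz2.png

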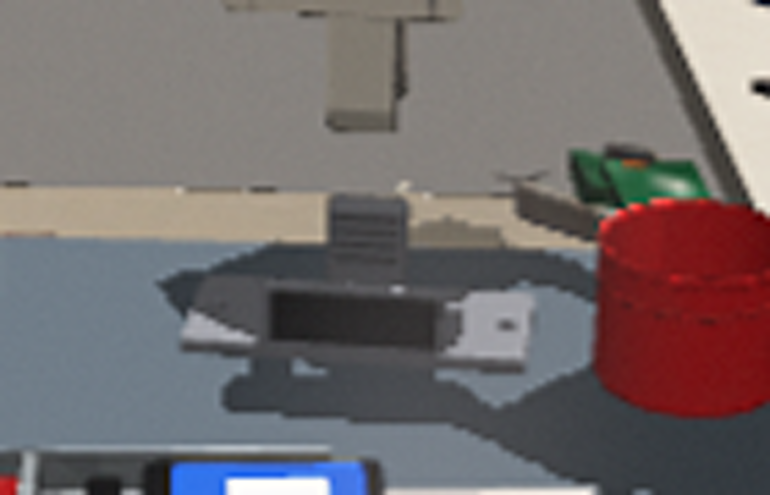

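View pics/wrist2.png

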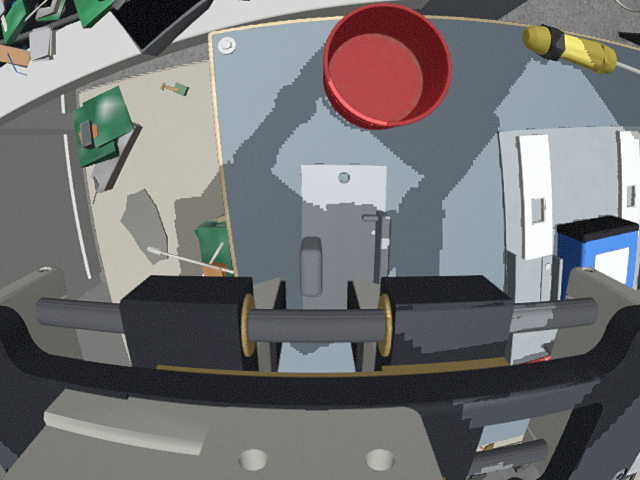

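Run:
```python
from h import *
im=cv2.imread('pics/wrist2.png'); zoom(im,260,150,420,310,4.5,'pics/wz2.png')
p=camera_params('wrist')
for uv,z in (((302,237.5),76),((321,237.5),76),((301,295),76),((322,295),76),((344,178),41),((302,166),41),((385.5,166),41)): print(uv,cast(p,uv,z,True).round(1))
print(proj(p,[487.2,-368,76],True),proj(p,bot.get_obs()['tool_pos'],True))
```

```text
(302, 237.5) [ 466.8 -371.7   76. ]
(321, 237.5) [ 467.8 -361.7   76. ]
(301, 295) [ 499.5 -375.6   76. ]
(322, 295) [ 500.5 -364.    76. ]
(344, 178) [ 440.2 -344.7   41. ]
(302, 166) [ 430.7 -369.5   41. ]
(385.5, 166) [ 434.7 -318.6   41. ]
[312.57928725 273.10856485] [315.35316688 300.08480202]
```

View pics/wz2.png

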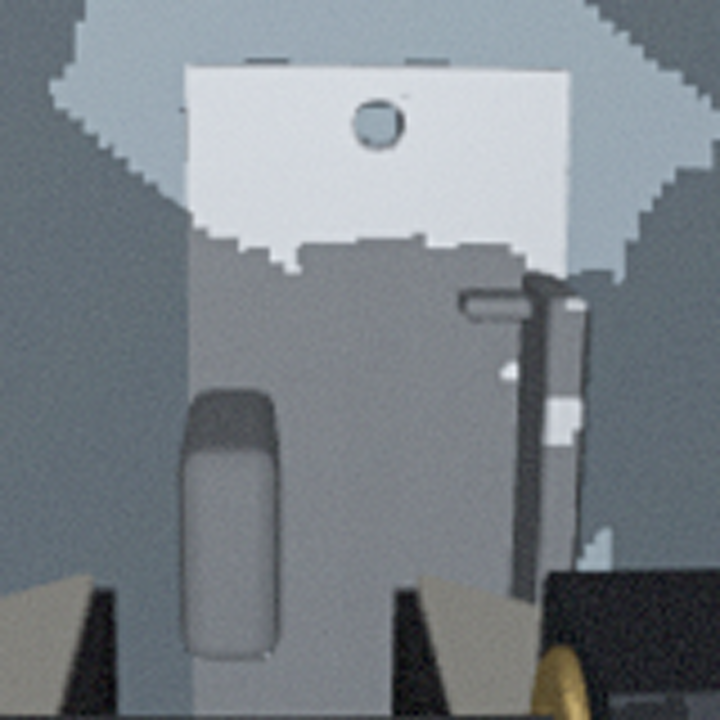

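```bash
python3 -m jog '{"xyz":[[0,-0.1,-0.8],[0,0,-0.8],[0,0,-0.6],[0,0,0]],"angular":[[0,0,0],[0,0,0],[0,0,0],[0,0,0]]}'
```

```text
time: 3.05
tool_pos: [491.4, -367.2, 69.2]
tcp_rot: [3.135, 0.003, 1.481]
contact_force: [-0.6, -0.4, -0.2]
grip_width: 28.0
```

```bash
python3 -m jog '{"xyz":[[-0.2,-0.05,-0.4],[0,0,0]],"angular":[[0.01,0.06,0],[0,0,0]]}'
```

```text
time: 3.25
tool_pos: [487.9, -368.1, 61.9]
tcp_rot: [3.141, 0.003, 1.481]
contact_force: [-0.6, 0.4, -1.0]
grip_width: 28.1
```

```bash
python3 -m jog '{"xyz":[[-0.05,0,-0.45],[-0.05,0,-0.4],[0,0,0]],"angular":[[0,0.02,0],[0,0.02,0],[0,0,0]]}'
```

```text
time: 3.55
tool_pos: [486.1, -368.7, 44.7]
tcp_rot: [-3.139, 0.005, 1.481]
contact_force: [0.7, -1.0, 0.2]
grip_width: 28.2
```

```bash
python3 -m jog '{"xyz":[[0,0,0],[0,0,0],[0,0,0],[0,0,0],[0,0,0]],"angular":[[0,0,0],[0,0,0],[0,0,0],[0,0,0],[0,0,0]]}' 1
python3 - <<'E'
from h import *
im=capture("wrist")[:,:,::-1]; cv2.imwrite('pics/wrist3.png',im)
print(bot.get_obs())
E
```

```text
time: 4.05
tool_pos: [486.0, -368.6, 44.7]
tcp_rot: [-3.139, 0.005, 1.481]
contact_force: [-0.3, 0.5, -1.4]
grip_width: 11.5
{'time': 4.1, 'joint_positions': array([-0.77179932,  0.6809194 ,  1.49219069, -0.00607285,  0.96743705,
       -2.24893136]), 'dq': array([-0.00091292,  0.00031332,  0.00024815, -0.00021604,  0.00139364,
       -0.00051533]), 'tau': array([ 2.57832475e-02, -5.58414423e+01, -2.03967386e+01, -7.14072911e-02,
        4.47524863e-02, -2.75147759e-03]), 'tool_pos': array([ 486.07260479, -368.64247996,   44.75780263]), 'tcp_rot': array([-3.13926078,  0.00454747,  1.48058054]), 'contact_force': array([-0.74147114, -0.42340277, -1.70945584]), 'moment': array([ 0.08304459, -0.05590576,  0.06373146]), 'grip_width': 11.937295801408585}
```

View pics/wrist3.png

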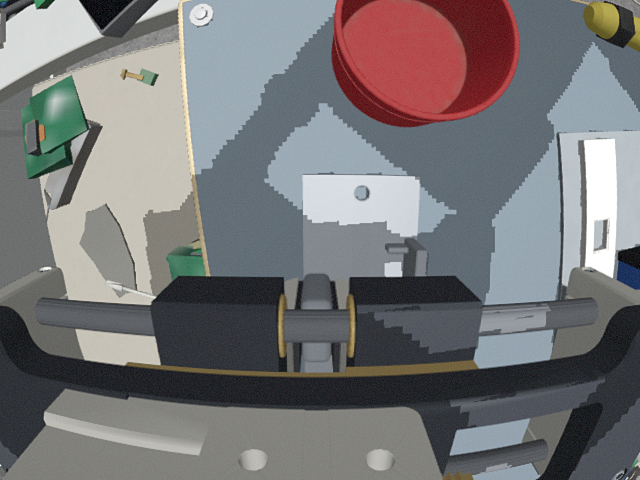

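```bash
python3 -m jog '{"xyz":[[0,0,0.4],[0,0,0.6],[0,0,0.8],[0,0,0.8],[0,0,0.3],[0,0,0]],"angular":[[0,0,0],[0,0,0],[0,0,0],[0,0,0],[0,0,0],[0,0,0]]}'
python3 - <<'E'
from h import *
im=capture("side")[:,:,::-1]; cv2.imwrite('pics/side4.png',im); zoom(im,230,160,410,300,4.3,'pics/sz4.png')
E
```

```text
time: 4.7
tool_pos: [486.2, -368.8, 108.4]
tcp_rot: [-3.14, 0.006, 1.481]
contact_force: [-0.5, -0.6, -2.7]
grip_width: 12.0
```

View pics/sz4.png

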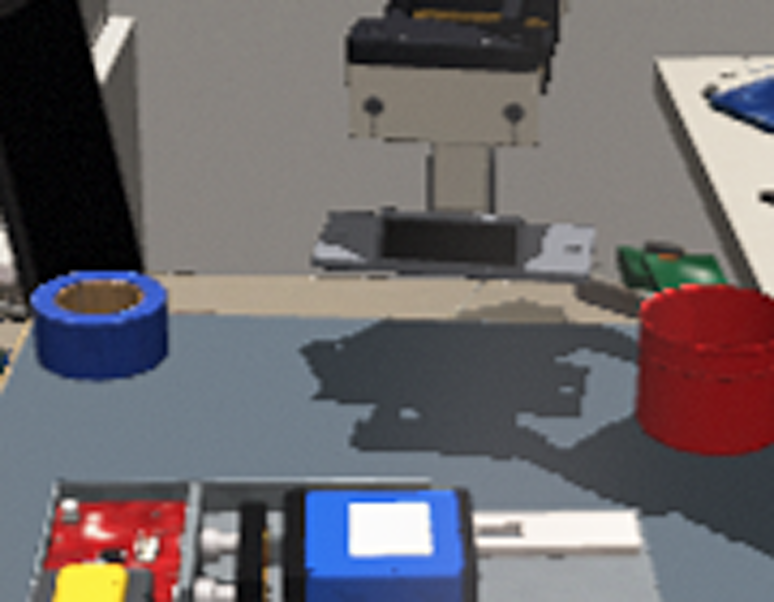

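```bash
python3 -m jog '{"xyz":[[-0.1,0.65,0],[-0.1,0.65,0],[-0.1,0.65,0],[-0.1,0.65,0],[-0.1,0.65,0],[-0.2,0.65,0],[-0.2,0.65,0],[-0.2,0.65,0],[-0.2,0.65,0],[-0.2,0.65,0]],"angular":[[0,0,-0.84],[0,0,-0.84],[0,0,-0.84],[0,0,-0.84],[0,0,-0.84],[0,0,-0.84],[0,0,-0.84],[0,0,-0.84],[0,0,-0.84],[0,0,-0.84]]}'
```

```text
time: 5.75
tool_pos: [451.3, -232.8, 100.8]
tcp_rot: [-3.129, 0.006, 0.564]
contact_force: [0.7, 0.0, -1.5]
grip_width: 12.2
```

```bash
python3 -m jog '{"xyz":[[-0.2,0.55,0],[-0.2,0.6,0],[-0.2,0.6,0],[-0.2,0.6,0],[-0.2,0.6,0],[-0.2,0.5,0],[0,0,0]],"angular":[[-0.02,0,-0.78],[-0.02,0,-0.78],[-0.02,0,-0.78],[-0.02,0,-0.78],[-0.02,0,-0.78],[-0.02,0,-0.78],[0,0,0]]}'
```

```text
time: 6.45
tool_pos: [422.6, -157.8, 96.7]
tcp_rot: [-3.134, 0.016, 0.053]
contact_force: [-0.2, 0.7, -1.1]
grip_width: 11.9
```

```bash
python3 -m jog '{"xyz":[[0.13,-0.19,-0.5],[0,0,-0.5],[0,0,-0.3],[0,0,0]],"angular":[[-0.05,-0.1,0.14],[0,0,0],[0,0,0],[0,0,0]]}'
python3 - <<'E'
from h import *
import json
p=camera_params('wrist');json.dump({k:np.array(v).tolist() for k,v in p.items()},open(f'pics/wrist5.json','w'))
im=capture("wrist")[:,:,::-1]; cv2.imwrite('pics/wrist5.png',im)
im=capture("side")[:,:,::-1]; cv2.imwrite('pics/side5.png',im); zoom(im,220,210,420,350,3.9,'pics/sz5.png')
E
```

```text
time: 6.85
tool_pos: [425.5, -162.5, 68.8]
tcp_rot: [-3.14, 0.007, 0.074]
contact_force: [1.0, -0.6, -1.9]
grip_width: 11.9
```

View pics/sz5.png

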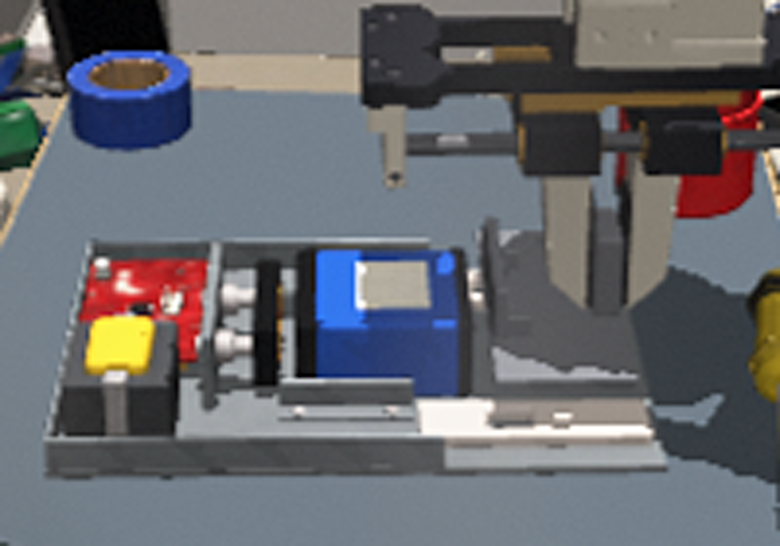

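View pics/wrist5.png

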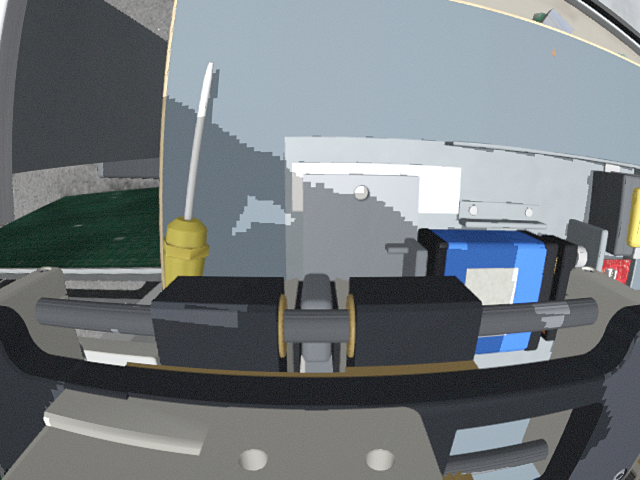

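Run:
```python
from h import *
import json
p=json.load(open('pics/wrist5.json'))
im=cv2.imread('pics/wrist5.png'); zoom(im,280,130,480,280,4,'pics/wz5.png')
o=np.array([517.2,-156.4]); c,s=np.cos(.068),np.sin(.068)
def ch(X): d=X[:2]-o; return np.array([c*d[0]+s*d[1],-s*d[0]+c*d[1]]).round(1)
for k,uv,z in (('hole',(361.5,192.5),65),('plate c1',(302.5,175),65),('plate c2',(418,176),65),('pad corner out near',(292,164),44),('pad far out',(461,167),44),('pad far in',(459,213),44)):
    X=cast(p,uv,z,True); print(k,X.round(1),ch(X))
print(ch(bot.get_obs()['tool_pos']))
```

```text
hole [ 441.7 -111.8   65. ] [-72.3  49.6]
plate c1 [ 415.5 -106.1   65. ] [-98.1  57.1]
plate c2 [ 466.3 -102.1   65. ] [-47.   57.6]
pad corner out near [ 409.2 -102.4   44. ] [-104.1   61.2]
pad far out [494.9 -95.7  44. ] [-18.2  62.1]
pad far in [ 496.9 -119.6   44. ] [-17.7  38.1]
[-91.5  -0. ]
```

View pics/wz5.png

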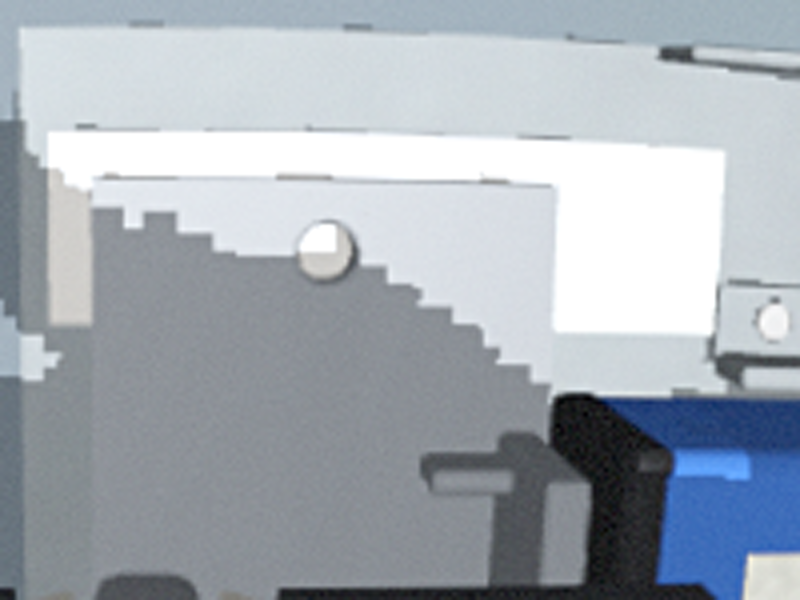

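```bash
python3 -m jog '{"xyz":[[0,0.03,-0.4],[0,0,-0.15],[0,0,0]],"angular":[[0,-0.02,-0.05],[0,0,0],[0,0,0]]}'
```

```text
time: 7.25
tool_pos: [426.4, -162.4, 58.2]
tcp_rot: [-3.141, 0.002, 0.068]
contact_force: [-0.4, 0.1, -1.1]
grip_width: 12.0
```

```bash
python3 -m jog '{"xyz":[[0,0.03,-0.18],[0,0,-0.05],[0,0,0]],"angular":[[0,0.03,0],[0,0,0],[0,0,0]]}'; python3 -m jog '{"xyz":[[0,0,-0.05],[0,0,0]],"angular":[[0,0,0],[0,0,0]]}'
```

```text
time: 7.55
tool_pos: [426.5, -161.7, 53.3]
tcp_rot: [-3.141, 0.006, 0.068]
contact_force: [-0.2, -0.3, -1.3]
grip_width: 12.2
time: 7.75
tool_pos: [426.8, -161.9, 52.8]
tcp_rot: [3.141, 0.005, 0.068]
contact_force: [-0.2, 0.2, -0.5]
grip_width: 11.5
```

```bash
python3 -m jog '{"xyz":[[0,0,-0.05],[0,0,0]],"angular":[[0,0,0],[0,0,0]]}'; python3 -m jog '{"xyz":[[0,0,-0.05],[0,0,0]],"angular":[[0,0,0],[0,0,0]]}'
```

```text
time: 7.95
tool_pos: [427.3, -162.1, 52.8]
tcp_rot: [3.141, 0.003, 0.068]
contact_force: [0.9, -0.1, -1.5]
grip_width: 12.1
time: 8.15
tool_pos: [427.5, -162.3, 52.8]
tcp_rot: [3.14, 0.002, 0.068]
contact_force: [0.1, -0.7, -0.9]
grip_width: 11.6
```

```bash
python3 -m jog '{"xyz":[[-0.02,0.01,-0.1],[-0.02,0.01,-0.1]],"angular":[[0.01,0.02,0],[0.01,0.02,0]]}'
```

```text
time: 8.35
tool_pos: [427.6, -162.4, 52.4]
tcp_rot: [3.14, 0.004, 0.068]
contact_force: [-8.4, 4.2, 29.9]
grip_width: 12.0
```

```bash
python3 -m jog '{"xyz":[[0,0.04,0.02],[0.1,0.05,0],[0.1,0.01,0],[0,0,0]],"angular":[[0,0,0],[0,0,0],[0,0,0],[0,0,0]]}'
```

```text
time: 8.75
tool_pos: [432.0, -160.4, 52.8]
tcp_rot: [3.14, 0.003, 0.068]
contact_force: [0.2, 0.1, -2.2]
grip_width: 11.4
```

```bash
python3 -m jog '{"xyz":[[0.1,-0.02,-0.01],[0.1,0.0,-0.01],[0.05,0,-0.01]],"angular":[[0.01,0.02,0],[0,0,0],[0,0,0]]}'
python3 - <<'E'
from h import *
im=capture("side")[:,:,::-1]; cv2.imwrite('pics/side6.png',im); zoom(im,270,240,420,340,5.2,'pics/sz6.png')
im=capture("wrist")[:,:,::-1]; cv2.imwrite('pics/wrist6.png',im); zoom(im,280,130,480,280,4,'pics/wz6.png')
E
```

```text
time: 9.05
tool_pos: [435.7, -160.6, 52.7]
tcp_rot: [-3.141, 0.009, 0.069]
contact_force: [-4.5, 0.3, 7.7]
grip_width: 11.8
```

View pics/sz6.png

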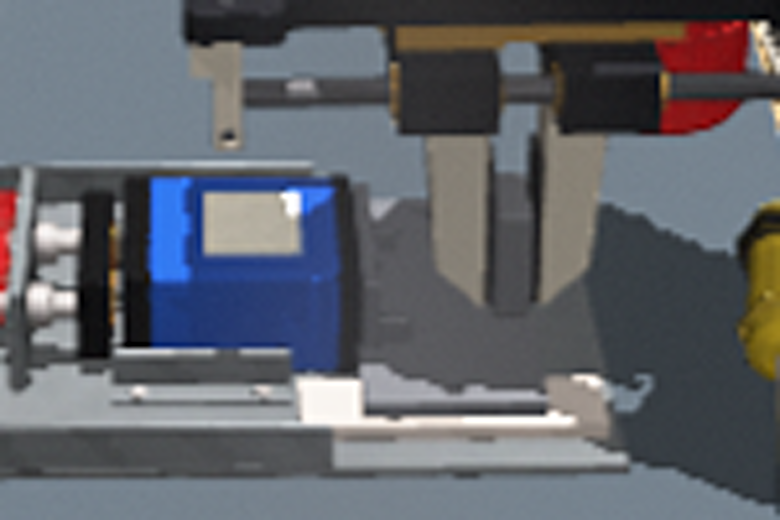

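View pics/wz6.png

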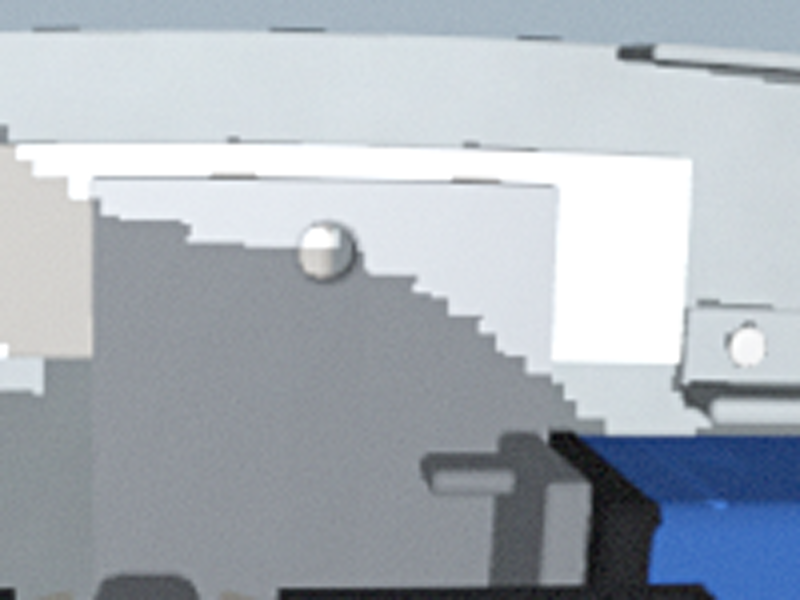

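```bash
python3 -m jog '{"xyz":[[0.1,0,0],[0.1,0,0],[0.08,0,0]],"angular":[[0,-0.02,0],[0,-0.02,0],[0,0,0]]}'; python3 -m jog '{"xyz":[[0.08,0.005,0],[0.08,0.005,0]],"angular":[[0,0,0],[0,0,0]]}'
```

```text
time: 9.45
tool_pos: [439.6, -160.4, 52.7]
tcp_rot: [-3.14, 0.009, 0.07]
contact_force: [-9.1, -0.9, 9.6]
grip_width: 12.0
time: 9.65
tool_pos: [440.2, -160.3, 52.9]
tcp_rot: [-3.139, 0.015, 0.07]
contact_force: [-11.7, -2.5, 10.0]
grip_width: 11.8
```

```bash
python3 -m jog '{"xyz":[[0.05,0,0.02],[0.05,0,0.01]],"angular":[[0,-0.12,0],[0,-0.1,0]]}';  python3 -m jog '{"xyz":[[0.05,0.0,0],[0.05,0.0,0]],"angular":[[0,-0.08,0],[0,-0.08,0]]}'
```

```text
time: 9.85
tool_pos: [440.4, -160.0, 52.5]
tcp_rot: [-3.139, -0.004, 0.071]
contact_force: [-5.1, -1.5, 0.6]
grip_width: 11.9
time: 10.05
tool_pos: [440.4, -160.0, 52.5]
tcp_rot: [-3.139, -0.017, 0.071]
contact_force: [-7.1, -1.4, 8.3]
grip_width: 11.6
```

```bash
python3 -m jog '{"xyz":[[0.05,0,0.02],[0.07,0,0.0]],"angular":[[0,0.19,0],[0,0.02,0]]}'; python3 -m jog '{"xyz":[[0.08,0.0,0],[0.08,0.0,0]],"angular":[[0,0,0],[0,0,0]]}'
```

```text
time: 10.25
tool_pos: [440.5, -159.8, 52.8]
tcp_rot: [-3.136, 0.01, 0.071]
contact_force: [-10.6, -1.8, 9.2]
grip_width: 11.6
time: 10.45
tool_pos: [440.9, -159.7, 53.0]
tcp_rot: [-3.135, 0.017, 0.072]
contact_force: [-12.3, -1.6, 9.2]
grip_width: 12.0
```

Run:
```python
from h import *
import json
p=camera_params('wrist');json.dump({k:np.array(v).tolist() for k,v in p.items()},open(f'pics/wrist7.json','w'))
im=capture("wrist")[:,:,::-1]; cv2.imwrite('pics/wrist7.png',im); zoom(im,280,130,640,400,2.2,'pics/wz7.png')
im=capture("side")[:,:,::-1]; cv2.imwrite('pics/side7.png',im); zoom(im,270,240,420,340,5.2,'pics/sz7.png')
```

```text
(no output)
```

View pics/sz7.png

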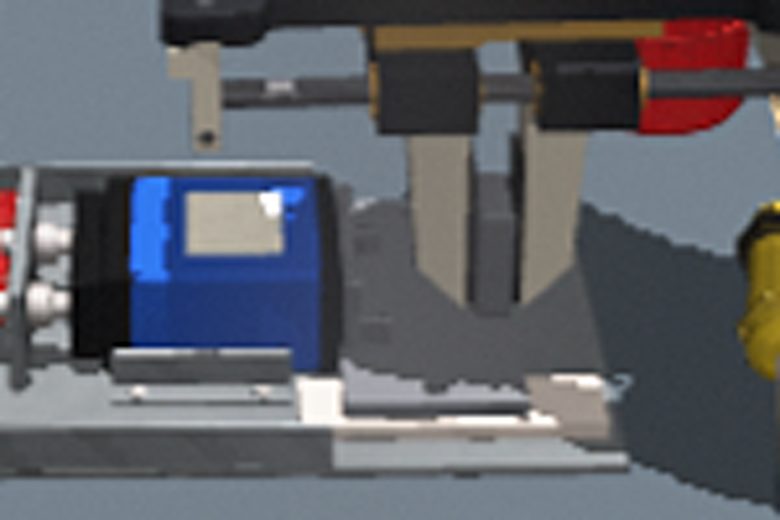

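View pics/wz7.png

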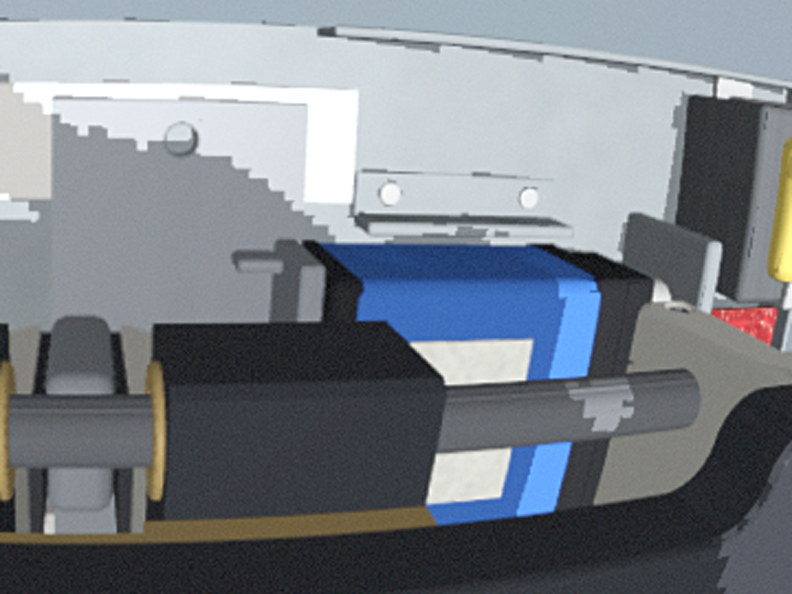

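```bash
python3 -m jog '{"xyz":[[0.1,0.0,0.02],[0.11,0,0.0]],"angular":[[-0.02,-0.08,-0.02],[0,-0.04,0]]}'; python3 -m jog '{"xyz":[[0.11,0.0,0],[0.11,0.0,0]],"angular":[[-0.02,-0.04,-0.02],[0,-0.03,0]]}'
```

```text
time: 10.75
tool_pos: [442.2, -159.4, 52.8]
tcp_rot: [-3.136, 0.01, 0.07]
contact_force: [-10.9, -2.3, 8.7]
grip_width: 11.6
time: 10.95
tool_pos: [442.9, -159.3, 52.7]
tcp_rot: [-3.137, 0.011, 0.068]
contact_force: [-13.2, -2.6, 10.1]
grip_width: 12.2
```

```bash
python3 -m jog '{"xyz":[[0.11,-0.04,0.03],[0.11,-0.04,0.01]],"angular":[[-0.02,-0.08,0],[-0.02,-0.04,0]]}'; python3 -m jog '{"xyz":[[0.12,-0.04,0.01],[0.12,-0.04,0.01]],"angular":[[-0.02,-0.04,0],[0,-0.03,0]]}'
```

```text
time: 11.15
tool_pos: [443.1, -159.7, 52.6]
tcp_rot: [-3.138, 0.008, 0.069]
contact_force: [-11.1, 1.1, 9.0]
grip_width: 12.0
time: 11.35
tool_pos: [443.1, -159.7, 52.7]
tcp_rot: [-3.136, 0.011, 0.07]
contact_force: [-13.7, 0.3, 10.3]
grip_width: 11.6
```

```bash
python3 -m jog '{"xyz":[[0.13,-0.02,0.06],[0.12,-0.02,0.05]],"angular":[[-0.02,-0.08,0],[-0.02,-0.04,0]]}'; python3 -m jog '{"xyz":[[0.12,-0.02,0.03],[0.12,-0.02,0.03]],"angular":[[-0.02,-0.04,0],[0,-0.03,0]]}'
```

```text
time: 11.55
tool_pos: [443.6, -159.3, 53.2]
tcp_rot: [-3.137, 0.008, 0.071]
contact_force: [-9.0, -2.6, -2.8]
grip_width: 11.6
time: 11.75
tool_pos: [443.6, -159.2, 52.8]
tcp_rot: [-3.136, 0.012, 0.071]
contact_force: [-11.8, -2.2, 7.8]
grip_width: 12.2
```

```bash
python3 -m jog '{"xyz":[[0.14,-0.03,0.05],[0.14,-0.03,0.04]],"angular":[[-0.02,-0.07,-0.03],[-0.02,-0.06,-0.02]]}'; python3 -m jog '{"xyz":[[0.14,-0.02,0.04],[0.14,-0.02,0.04]],"angular":[[-0.02,-0.06,-0.02],[-0.02,-0.05,-0.02]]}'
```

```text
time: 11.95
tool_pos: [444.0, -159.2, 53.0]
tcp_rot: [-3.137, 0.01, 0.067]
contact_force: [-11.4, -1.0, 2.4]
grip_width: 11.8
time: 12.15
tool_pos: [444.3, -159.0, 52.9]
tcp_rot: [-3.138, 0.011, 0.063]
contact_force: [-11.9, -2.1, 4.0]
grip_width: 12.3
```

```bash
cat > meas.py <<'E'
from h import *
import sys,json
n=sys.argv[1]
p=camera_params('wrist'); im=capture("wrist")[:,:,::-1].copy(); cv2.imwrite(f'pics/wrist{n}.png',im); zoom(im,290,140,470,275,4.4,f'pics/wz{n}.png')
json.dump({k:np.array(v).tolist() for k,v in p.items()},open(f'pics/wrist{n}.json','w'))
o=bot.get_obs(); print(o['time'],o['tool_pos'],o['tcp_rot'],o['contact_force'],o['moment'])
E
python3 meas.py 8
```

```text
12.2 [ 444.25683035 -158.96422897   52.93848426] [-3.13758761  0.01085981  0.06342681] [-10.87823922  -1.83666316   3.54844717] [-0.49831738  1.68823159  0.02829566]
```

View pics/wz8.png

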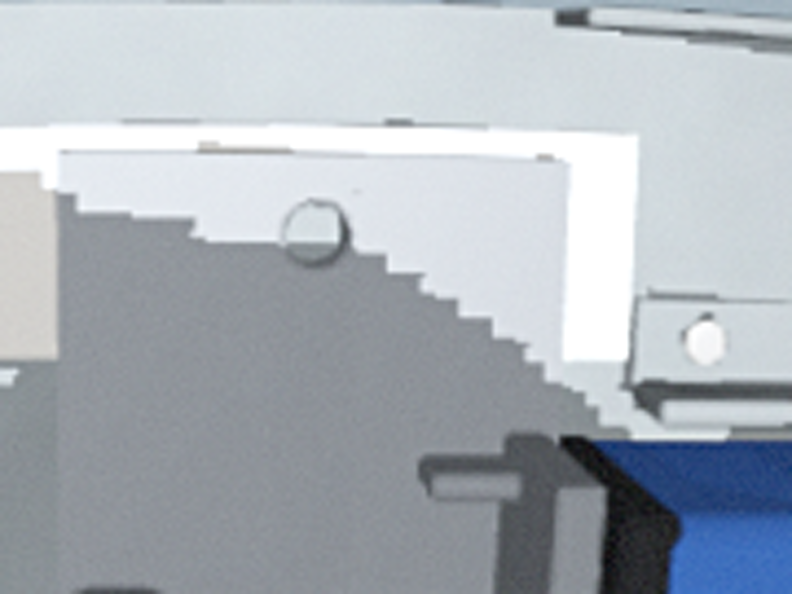

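```bash
cat > rel.py <<'E'
from h import *
import sys,json
n=sys.argv[1]; v=list(map(float,sys.argv[2:]))
p=json.load(open(f'pics/wrist{n}.json')); c,s=np.cos(.068),np.sin(.068); o=np.array([517.2,-156.4])
def ch(X): d=X[:2]-o; return np.array([c*d[0]+s*d[1],-s*d[0]+c*d[1]]).round(2)
def A(x,y,z): return ch(cast(p,(290+x/4.4,140+y/4.4),z,True))
for i,(k,z) in enumerate((('pad corner -18,62',44),('plate corner 26,58',49),('hole 0,50',49),('plate back corner -26,58',49))):
    if 2*i+1<len(v): print(k,A(v[2*i],v[2*i+1],z))
E
python3 rel.py 8 637 135 568 162 315 233 60 152
```

```text
pad corner -18,62 [-18.1   61.81]
plate corner 26,58 [-26.98  59.04]
hole 0,50 [-52.77  51.44]
plate back corner -26,58 [-78.03  59.53]
```

```bash
python3 -m jog '{"xyz":[[0.13,-0.09,0.04],[0.13,-0.09,0.04]],"angular":[[-0.02,-0.06,0.04],[-0.02,-0.06,0.02]]}'; python3 -m jog '{"xyz":[[0.13,-0.07,0.04],[0.13,-0.06,0.04]],"angular":[[-0.02,-0.06,0.02],[-0.02,-0.06,0]]}'
```

```text
time: 12.4
tool_pos: [444.3, -160.2, 52.9]
tcp_rot: [-3.136, 0.01, 0.071]
contact_force: [-10.1, 3.8, 4.8]
grip_width: 11.7
time: 12.6
tool_pos: [444.4, -160.2, 52.9]
tcp_rot: [-3.135, 0.009, 0.075]
contact_force: [-11.0, 0.5, 4.4]
grip_width: 12.2
```

```bash
python3 -m jog '{"xyz":[[0.15,-0.01,0.04],[0.15,-0.01,0.04]],"angular":[[-0.03,-0.06,-0.06],[-0.03,-0.06,-0.03]]}'; python3 -m jog '{"xyz":[[0.15,-0.01,0.04],[0.15,-0.01,0.04]],"angular":[[-0.02,-0.06,-0.02],[-0.02,-0.06,0]]}'; python3 meas.py 9
```

```text
time: 12.8
tool_pos: [445.0, -159.0, 52.9]
tcp_rot: [-3.137, 0.009, 0.066]
contact_force: [-12.4, -4.0, 3.5]
grip_width: 11.8
time: 13.0
tool_pos: [445.3, -158.6, 52.8]
tcp_rot: [-3.139, 0.009, 0.065]
contact_force: [-12.4, -4.2, 4.0]
grip_width: 11.7
13.05 [ 445.26099797 -158.65090813   52.84381291] [-3.13873618  0.00932993  0.06543293] [-13.65485182  -4.33500354   3.66661552] [-0.78747189  1.85584196 -0.09255254]
```

View pics/wz9.png

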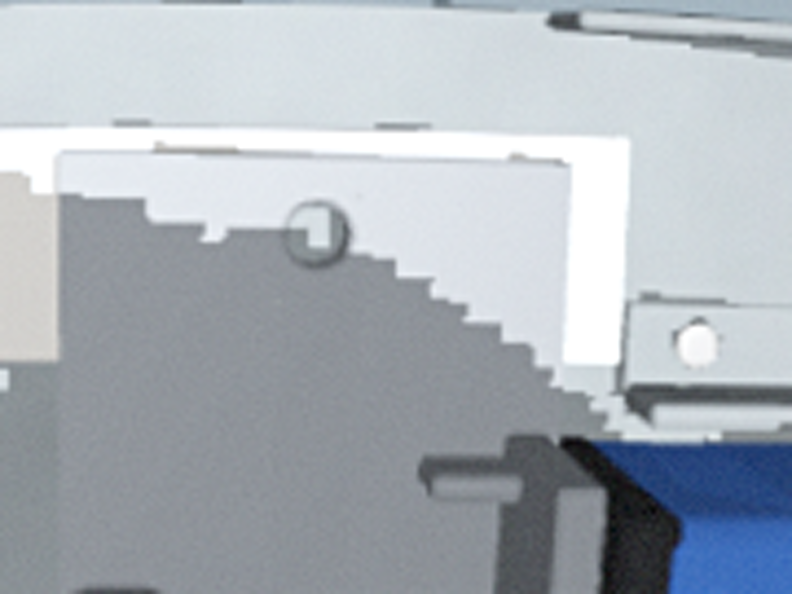

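```bash
python3 rel.py 9 629 140 570 164 317 235 60 152
```

```text
pad corner -18,62 [-18.08  61.62]
plate corner 26,58 [-25.87  59.2 ]
hole 0,50 [-51.65  51.56]
plate back corner -26,58 [-77.11  59.79]
```

```bash
python3 -m jog '{"xyz":[[0.14,-0.1,0.04],[0.14,-0.09,0.04]],"angular":[[-0.02,-0.06,0.03],[-0.02,-0.06,0.03]]}'; python3 -m jog '{"xyz":[[0.14,-0.06,0.04],[0.14,-0.06,0.04]],"angular":[[-0.02,-0.06,-0.01],[-0.02,-0.06,-0.01]]}'; python3 meas.py 10
```

```text
time: 13.25
tool_pos: [445.3, -160.2, 52.8]
tcp_rot: [-3.137, 0.009, 0.073]
contact_force: [-10.6, 3.5, 5.0]
grip_width: 11.8
time: 13.45
tool_pos: [445.3, -160.2, 52.8]
tcp_rot: [-3.136, 0.009, 0.072]
contact_force: [-12.4, 1.4, 5.0]
grip_width: 12.0
13.5 [ 445.36896222 -160.18776695   52.83756574] [-3.13606169  0.0091524   0.07230495] [-11.9193505    0.88665401   5.54615885] [-0.03020573  1.52565038  0.16198819]
```

View pics/wz10.png

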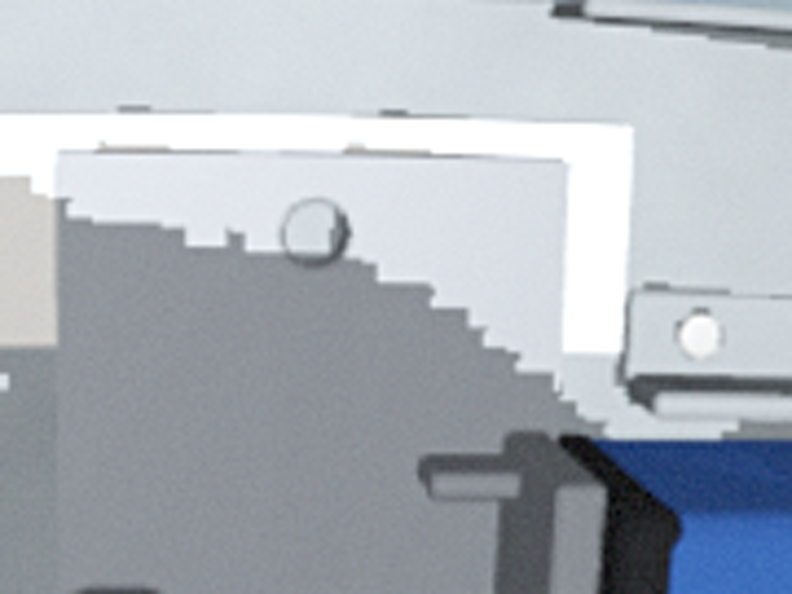

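```bash
python3 rel.py 10 631 127 566 161 314 232 58 152
python3 - <<'E'
from h import *
im=capture("side")[:,:,::-1]; cv2.imwrite('pics/side10.png',im); zoom(im,250,240,410,340,4.9,'pics/sz10.png')
E
```

```text
pad corner -18,62 [-18.26  61.84]
plate corner 26,58 [-26.64  58.26]
hole 0,50 [-52.26  50.45]
plate back corner -26,58 [-77.69  58.21]
```

View pics/sz10.png

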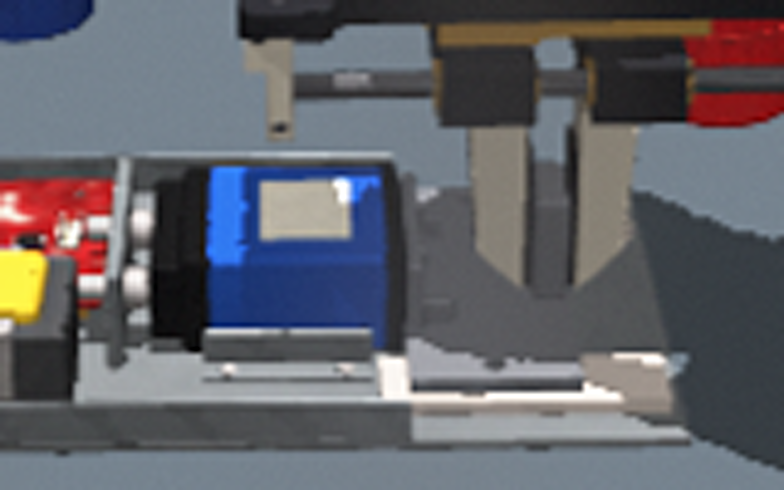

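```bash
python3 -m jog '{"xyz":[[0.15,-0.06,0.04],[0.15,-0.06,0.04],[0.14,-0.06,0.04],[0.14,-0.06,0.04]],"angular":[[-0.02,-0.06,-0.01],[-0.02,-0.06,-0.01],[-0.02,-0.06,-0.01],[-0.02,-0.06,-0.01]]}'
```

```text
time: 13.95
tool_pos: [445.4, -160.1, 52.9]
tcp_rot: [-3.134, 0.01, 0.072]
contact_force: [-12.4, 0.7, 4.2]
grip_width: 12.0
```

```bash
python3 -m jog '{"xyz":[[0.17,-0.06,0.04],[0.17,-0.06,0.04],[0.15,-0.06,0.04]],"angular":[[-0.04,-0.06,-0.01],[-0.04,-0.06,-0.01],[-0.03,-0.06,-0.01]]}'; python3 meas.py 11
```

```text
time: 14.25
tool_pos: [445.5, -160.0, 53.0]
tcp_rot: [-3.137, 0.013, 0.071]
contact_force: [-11.9, 0.1, 5.0]
grip_width: 11.7
14.3 [ 445.4820703  -159.95062223   52.94097463] [-3.13679696  0.01324727  0.07129213] [-12.79807123   1.50222522   5.69030876] [-0.05190681  1.7243176   0.0921111 ]
```

View pics/wz11.png

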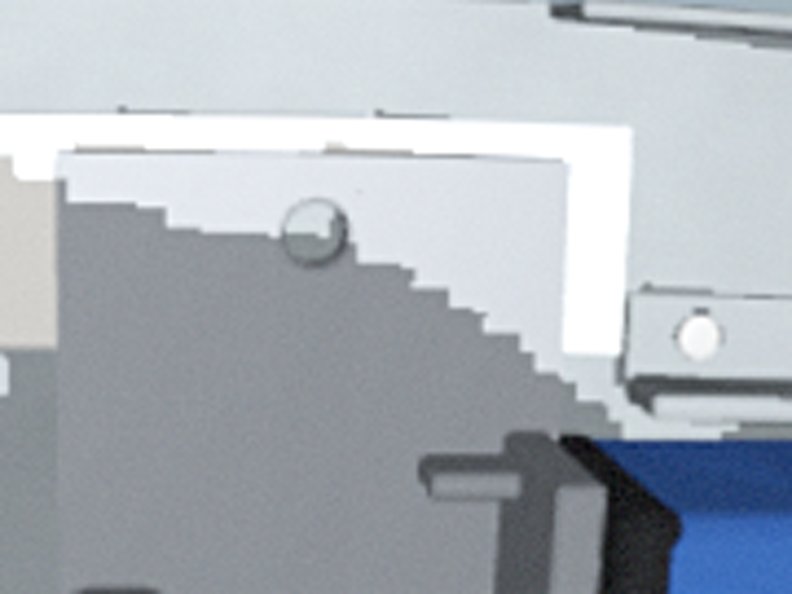

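```bash
python3 -m jog '{"xyz":[[0.16,-0.06,0.04],[0.16,-0.06,0.03],[0.16,-0.06,0.03],[0.15,-0.06,0.03]],"angular":[[-0.03,-0.1,-0.01],[-0.03,-0.08,-0.01],[-0.03,-0.07,-0.01],[-0.03,-0.07,-0.01]]}'
```

```text
time: 14.7
tool_pos: [445.6, -159.9, 52.6]
tcp_rot: [-3.139, 0.008, 0.07]
contact_force: [-12.7, 2.3, 7.2]
grip_width: 11.9
```

```bash
python3 -m jog '{"xyz":[[0.15,-0.05,0.035],[0.15,-0.05,0.035],[0.15,-0.05,0.035],[0.15,-0.05,0.035],[0.15,-0.05,0.035]],"angular":[[-0.025,-0.07,-0.01],[-0.025,-0.07,-0.01],[-0.025,-0.07,-0.01],[-0.025,-0.07,-0.01],[-0.025,-0.07,-0.01]]}'; python3 -m jog '{"xyz":[[0.15,-0.05,0.035],[0.15,-0.05,0.035],[0.15,-0.05,0.035],[0.15,-0.05,0.035],[0.15,-0.05,0.035]],"angular":[[-0.025,-0.07,-0.01],[-0.025,-0.07,-0.01],[-0.025,-0.07,-0.01],[-0.025,-0.07,-0.01],[-0.025,-0.07,-0.01]]}'
```

```text
time: 15.2
tool_pos: [445.6, -159.7, 52.6]
tcp_rot: [-3.14, 0.004, 0.069]
contact_force: [-13.0, -0.4, 5.7]
grip_width: 11.7
time: 15.7
tool_pos: [445.7, -159.7, 52.5]
tcp_rot: [-3.141, 0.001, 0.068]
contact_force: [-12.8, -1.1, 6.4]
grip_width: 12.1
```

Steady; slight retune of the turns, then continue holding.

```bash
python3 -m jog '{"xyz":[[0.14,-0.06,0.035],[0.14,-0.06,0.035],[0.14,-0.06,0.035],[0.14,-0.06,0.035],[0.14,-0.06,0.035]],"angular":[[-0.01,-0.04,0],[-0.01,-0.05,0],[-0.01,-0.05,0],[-0.01,-0.055,0],[-0.01,-0.055,0]]}'; python3 -m jog '{"xyz":[[0.14,-0.06,0.035],[0.14,-0.06,0.035],[0.14,-0.06,0.035],[0.14,-0.06,0.035],[0.14,-0.06,0.035]],"angular":[[-0.01,-0.06,0],[-0.01,-0.06,0],[-0.01,-0.06,0],[-0.01,-0.06,0],[-0.01,-0.06,0]]}'; python3 meas.py 12
```

```text
time: 16.2
tool_pos: [445.7, -159.6, 52.7]
tcp_rot: [-3.132, 0.006, 0.072]
contact_force: [-12.3, 1.5, 5.4]
grip_width: 12.0
time: 16.7
tool_pos: [445.7, -159.6, 52.7]
tcp_rot: [-3.124, 0.005, 0.075]
contact_force: [-11.4, 1.9, 5.3]
grip_width: 11.6
16.75 [ 445.62408156 -159.61481469   52.69032032] [-3.12401429  0.00527827  0.07467681] [-11.24626527   1.49318035   5.20377919] [-0.11522198  1.67691927 -0.04775166]
```

View pics/wz12.png

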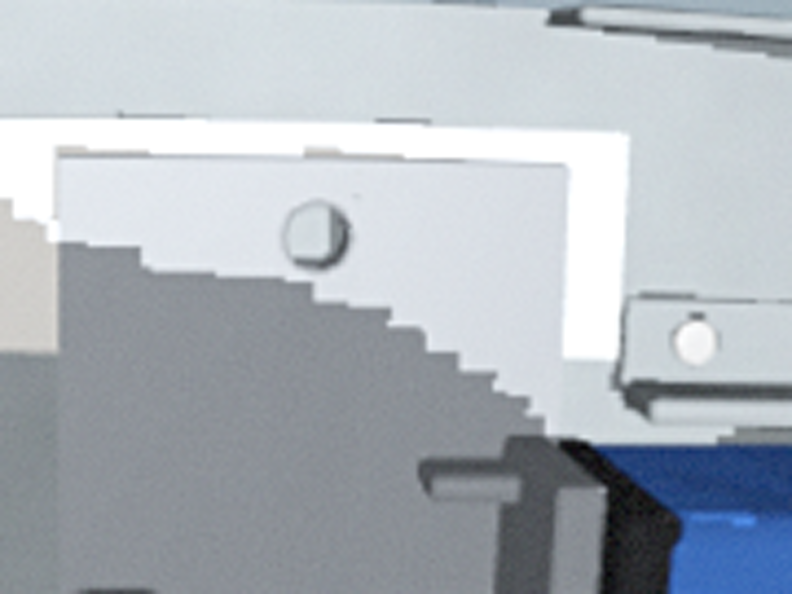

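```bash
python3 -m jog '{"xyz":[[0.15,-0.06,0.035],[0.15,-0.06,0.035],[0.15,-0.06,0.035],[0.15,-0.06,0.035],[0.15,-0.06,0.035]],"angular":[[-0.1,-0.06,-0.03],[-0.07,-0.06,-0.02],[-0.025,-0.06,-0.01],[-0.025,-0.06,-0.01],[-0.025,-0.06,-0.01]]}'; python3 rel.py 12 627 135 567 166 316 236 58 155
```

```text
time: 17.25
tool_pos: [445.6, -159.7, 52.7]
tcp_rot: [-3.136, 0.008, 0.069]
contact_force: [-12.4, -0.6, 6.0]
grip_width: 12.0
pad corner -18,62 [-18.22  61.72]
plate corner 26,58 [-26.13  58.41]
hole 0,50 [-51.79  50.63]
plate back corner -26,58 [-77.53  58.46]
```

```bash
python3 -m jog '{"xyz":[[0.145,-0.06,0.035],[0.145,-0.06,0.035],[0.145,-0.06,0.035],[0.145,-0.06,0.035],[0.145,-0.06,0.035],[0.145,-0.06,0.035],[0.145,-0.06,0.035]],"angular":[[-0.03,-0.065,-0.005],[-0.03,-0.065,-0.005],[-0.025,-0.065,-0.005],[-0.025,-0.065,-0.005],[-0.025,-0.065,-0.005],[-0.025,-0.065,-0.005],[-0.025,-0.065,-0.005]]}'; python3 -m jog '{"xyz":[[0.145,-0.06,0.035],[0.145,-0.06,0.035],[0.145,-0.06,0.035],[0.145,-0.06,0.035],[0.145,-0.06,0.035],[0.145,-0.06,0.035],[0.145,-0.06,0.035]],"angular":[[-0.025,-0.065,-0.005],[-0.025,-0.065,-0.005],[-0.025,-0.065,-0.005],[-0.025,-0.065,-0.005],[-0.025,-0.065,-0.005],[-0.025,-0.065,-0.005],[-0.025,-0.065,-0.005]]}'
```

```text
time: 17.95
tool_pos: [445.6, -159.7, 52.6]
tcp_rot: [-3.135, 0.006, 0.069]
contact_force: [-11.0, -0.1, 6.2]
grip_width: 11.5
time: 18.65
tool_pos: [445.6, -159.7, 52.5]
tcp_rot: [-3.134, 0.004, 0.07]
contact_force: [-11.9, 0.3, 6.3]
grip_width: 12.2
```

```bash
python3 -m jog '{"xyz":[[0.145,-0.06,0.04],[0.145,-0.06,0.04],[0.145,-0.06,0.04],[0.145,-0.06,0.04],[0.145,-0.06,0.04],[0.145,-0.06,0.04],[0.145,-0.06,0.04],[0.145,-0.06,0.04]],"angular":[[-0.03,-0.055,-0.005],[-0.03,-0.055,-0.005],[-0.03,-0.055,-0.005],[-0.03,-0.06,-0.005],[-0.03,-0.06,-0.005],[-0.03,-0.06,-0.005],[-0.03,-0.06,-0.005],[-0.03,-0.06,-0.005]]}'; python3 meas.py 13
python3 - <<'E'
from h import *
im=capture("scene")[:,:,::-1]; zoom(im,180,150,440,345,3,'pics/cz13.png')
im=capture("side")[:,:,::-1]; zoom(im,240,230,420,350,4.3,'pics/sz13.png')
E
```

```text
time: 19.45
tool_pos: [445.6, -159.7, 52.7]
tcp_rot: [-3.136, 0.008, 0.069]
contact_force: [-12.1, -0.0, 4.8]
grip_width: 11.7
19.5 [ 445.60468666 -159.67585      52.67571255] [-3.13562248  0.0081318   0.06943565] [-11.54346571   0.37285394   5.03191961] [0.37749105 1.5809716  0.05203933]
```

View pics/wz13.png

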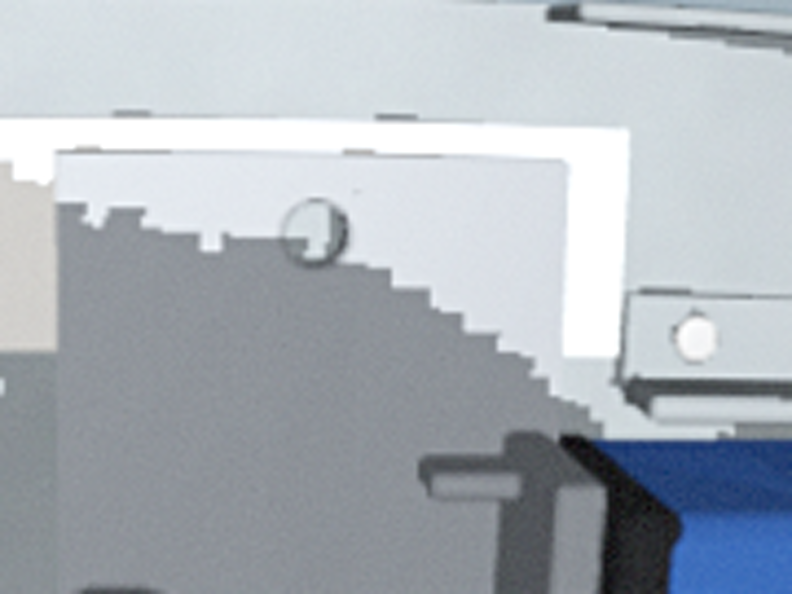

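View pics/cz13.png

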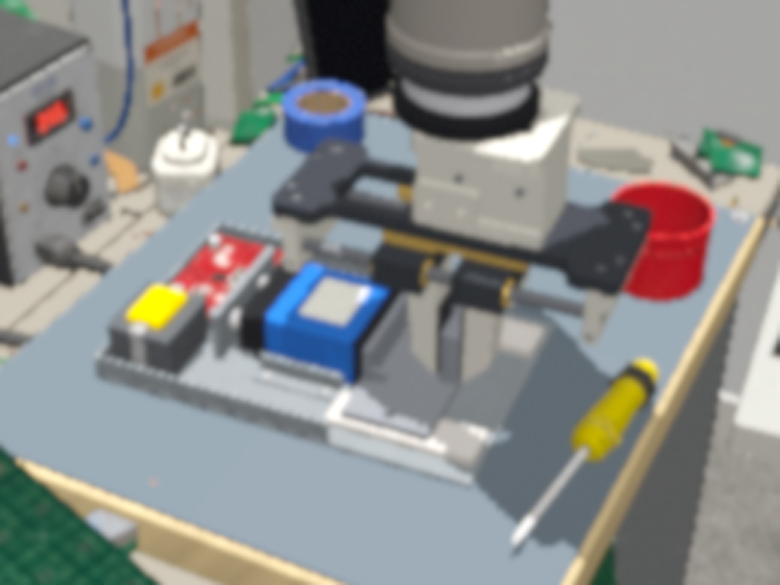

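View pics/sz13.png

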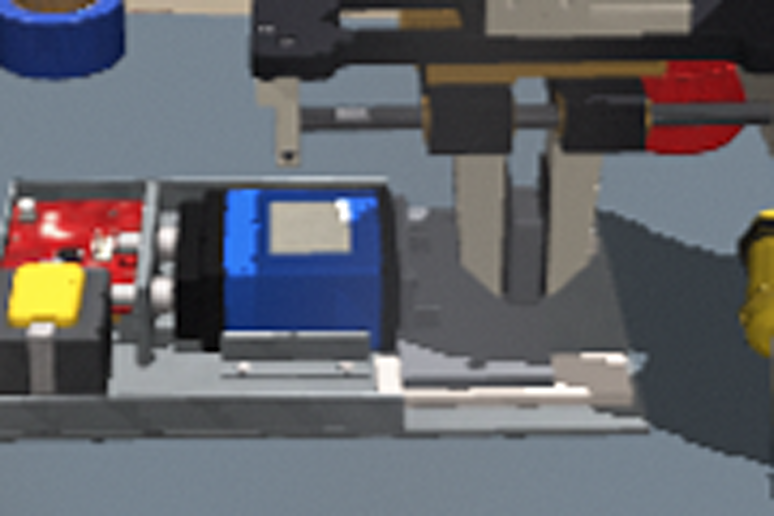

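```bash
python3 rel.py 13 629 130 566 161 315 233 57 152
python3 - <<'E'
from h import *
o=bot.get_obs(); print(o['time'],o['tool_pos'],o['contact_force'],o['grip_width']); print(bot.close_job())
E
```

```text
pad corner -18,62 [-18.05  61.85]
plate corner 26,58 [-26.23  58.62]
hole 0,50 [-51.76  50.79]
plate back corner -26,58 [-77.36  58.72]
19.6 [ 445.61594434 -159.67403966   52.69036623] [-10.74436901   1.39082542   5.02226823] 11.522096825195591
the job is handed in; nothing more can be done
None
```

I gripped the bracket low on its rib and laid the foot plate on the two pads. I then pushed bracket and pack onto the contact block and handed the job in at 19.6 s, still gripping and pressing.

**Force:** The push stayed within about 11–13 N at the wrist for the last 5 s or so. Taking off friction, and judging from the position, I put it at roughly 9–10 N at the contacts. I could not measure the spring travel directly; I estimate about 6 mm of the 12 mm.

**Position:** In the last wrist picture, hole A is at chassis x = -51.8 mm, y = +50.8 mm. Slot A is at -51.7 mm, +50 mm. The corners of the bracket agree to about 0.5 mm, and the camera is good to about 2 mm. The plate lies parallel to the pads. Hole B was hidden by the gripper, so I only infer its position from the bracket's pose.

**Other checks:**
- In the last pictures the flange is flush on the pack and the pack is on the contact block. The tape, cup and screwdriver look untouched.
- The tool was tipped about 0.2–0.3 degrees from the grip pose at the end. One brief sideways tip of 0.9 degrees at about 16.7 s was put right.
- While I was finding the pads, the downward press reached 30 N for a moment. It was about 5 N at the end.

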